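# Start a spin-coater run: shut the lid, click the speed selector to 4, press start

### The arm

A 7-joint arm with a two-finger parallel gripper is mounted at the origin on a cart in front of the work surface, level with it; the furniture and walls round the work are solid. World frame = base frame: x ahead of the robot, y to its left, z up, the work surface at z = 0. Lengths are in m, angles in rad, forces in N, time in s.
With the tool pointing down it reaches from about 0.425 to 0.825 m from the base axis. Payload 3.6 kg.
Tool frame: the origin (TCP) lies where the fingers leave the gripper's body, on its centre line; the fingertips stand 73 mm ahead of it and the grasp point (between the pads) lies 54 mm ahead of it; x points along the fingers, y is the direction in which the jaws open and shut, and the axes are right-handed (so a half turn about x gives the same grasp; the last joint's range is limited). The gripper opens to 85 mm and grips with 20 to 120 N. Pads are 22 mm wide; open, the fingers measure 114 mm over their backs; the gripper's body (76 mm by 85 mm) begins 54 mm behind the grasp point. The pads swing forward as they close: fully open they stand 13 mm farther back than shut.
Start: joints at [1.268, 0.615, -0.013, 1.423, 0.008, 1.103, -0.04], TCP at [0.177, -0.625, 0.304] pointing down, gripper open.
Joint ranges: [-3.12, 3.12], [-0.3, 2.06], [-1.34, 1.32], [0.26, 2.42], [-1.36, 4.5], [0.01, 1.98], [-2.84, 2.84]. Speed limits (rad/s): [2.79, 2.79, 3.14, 3.14, 3.14, 3.14, 3.14].

### API

Orientations are given as a unit quaternion [x, y, z, w].
In Python, from station import arm, snapshot, camera_info, ticket gives the robot as it stands. Calls block until the motion is done:
- arm.movep(position, orientation): joint-space move of the TCP to a pose.
- arm.line_to(position, velocity=0.15, ori=None): straight line of the TCP; ori=None keeps the orientation; velocity is the mean speed in m/s.
- arm.move_j(angles): joint-space move.
- arm.move_gripper(opening, effort=None): opening from 0.0 (shut) to 1.0 (fully open); effort is the grip in N (None keeps the last); returns when the fingers have stopped.
- arm.pause(seconds).
- arm.ik(position, orientation): joint angles nearest the present ones, or None.
- snapshot(name): name is "side" or "top" or "wrist"; returns the picture (420x560x3 uint8, blue, green, red); there is no depth.
- camera_info(name): a dict with "fx", "fy", "cx", "cy" (pixels), "R" (3x3) and "t" (3): a world point X has camera coordinates R X + t; the wrist camera has in their place "T_tool_cam" (4x4, takes a point from camera to tool coordinates, whose origin is the TCP and whose axes are the tool frame's). Camera axes: x right, y down, z forward; pixel columns grow to the right and rows downward; lengths in m; the calibration is good to about 2 mm. A picture is of the moment at which its call begins: read the wrist's pose just before it. camera_info takes no time and is no camera call.
A pose or a line that the arm cannot do raises arm.MotionError and nothing moves.
- ticket.finish_job(): hands the job in, once; it reports no verdict.
Readings, each from a call of its own:
- arm.read_time(): time.
- arm.read_joint_positions(): joint angles.
- arm.read_dq(): joint speeds.
- arm.read_effort(): joint torques, N m.
- arm.read_tool_pos(): TCP position.
- arm.read_eef_rot(): TCP orientation.
- arm.read_ft_force(): force on the tool from outside, world axes, zero at the start.
- arm.read_wrist_torque(): the same for the moment, N m.
- arm.read_opening(): opening from 0.0 (shut) to 1.0 (fully open).
Only numpy, scipy, OpenCV 4.12 (cv2) and the standard library are available. Lean on these libraries where they do the work, as an engineer would, in place of code of your own. Each camera call takes 0.05 s, during which the arm holds its last target. There are 200 camera calls.

### The job

Start the spin coater at speed 4: push its clear lid fully shut, then turn the black speed selector clockwise with a fingertip, click by click, to the fourth click from off without going past it, and only then press the green start button fully in and let it come back. Push only, gently: pinch or lift nothing, do not press the red stop button, and leave the slide in the bowl and the things on the bench where they are.

Things in the scene. Friction and masses are not known exactly. Their poses are not given: they have to be found in the camera images.
- spin_coater: White bench-top spin coater, 210 deep (x) x 305 wide (y from -160 to 145) x 110 high, fixed. Origin on its underside; x to its rear, y to its left, z up; turned up to 13 degrees either way. Left part: steel bowl 150 wide, 60 deep under a hinged clear lid. Right part (y from -30 to -160): control panel, a grey plate whose flat top is at z = 110, selector in front, two push buttons behind.
- lid (a joint): Angle of the clear lid about its hinge at the rear, rad: 0 = shut flat on the machine (end stop), grows as it opens upward and backward. It starts half open (0.9 to 1.25) and stays where it is left: stiff hinge, 1 to 3 N at the front edge push it shut. Lid: 168 wide, grey frame 9 thick reaching 196 from the hinge line, black tab on the front edge.
- lid_tab (a point): Middle of the outer (upper when shut) face of the lid's black front tab, 205 from the hinge line, 7.5 off it; the tab is 56 wide, 8 thick and sticks out 20 past the lid's frame. This frame's z is the outward normal of the lid, x points along the lid to the hinge.
- lid_hinge (a point): Point on the lid's hinge line, at the middle of the lid's width, 113.5 above the bench; y of its frame is the hinge line. The front edge, pushed down and towards the machine's front on an arc about this line, shuts the lid.
- selector (a joint): Speed selector angle, rad, growing clockwise seen from above. Sprung detents every 30 degrees: 0 = off, 0.524 = speed 1, 1.047 = 2, 1.571 = 3, 2.094 = 4, 2.618 = 5, 3.142 = 6; end stops just beyond off and 6. Starts at off, 1 or 2. It cannot rest between clicks: past halfway it snaps on to the next. A click takes about 0.09 N m, 2 to 3 N sideways on the handle.
- selector_axis (a point): Point on the selector's vertical turning axis at the top of its round black hub, 24.5 above the panel plate; hub 31 to 42 in diameter. On the plate round it, 55 from the axis and 30 degrees apart, an open white ring marks off and six white dots, growing in size, mark speeds 1 to 6.
- selector_tip (a point): Outer end of the selector's black lever handle, 50 from the axis, 14 above the panel plate. The handle is a bar 13 thick across, from 5 to 23 above the plate, running outward from the hub, with a white line on top; it points at the set mark: at off to the machine's left (+y), at speed 3 to its rear (+x), at 6 to its right.
- start (a joint): Travel of the green start button, m: 0 = out, 0.005 = fully in; sprung back, 5 N when fully in.
- start_top (a point): Centre of the top of the green start button (22 in diameter), behind the selector, the left of the two buttons. Press straight down.
- stop (a joint): Travel of the red stop button, m: 0 = out, 0.005 = fully in. Not to be pressed.
- stop_top (a point): Centre of the top of the red stop button (22 in diameter), 56 to the right of the green one.
- bowl_centre (a point): Top of the aluminium chuck in the middle of the bowl, where the coated slide lies, 66 above the bench.
- wafer_slide: Slide with a brown film, 28 x 52 x 9, lying loose on the chuck in the bowl; origin at the centre of its underside. Leave it.
- ink_vial: Glass vial with a black cap, 28 in diameter, 56 high, on the bench to the right of the machine; origin at its underside. Leave it.
- pipette_loose: White and blue micropipette lying on the bench, 236 long; leave it.
- dish: Flat clear dish, 74 in diameter, 12 high, on the bench; leave it.
- slide_black: Slide with a black film, 28 x 52 x 9, on the bench; leave it.
- nozzle: Small grey spare nozzle, 23 in diameter, 26 high, on the bench; leave it.
- forceps: Tweezers, 126 long, lying on the bench; leave them.
There are look-alikes about, which are no part of the job. What is shaped like the wafer_slide but blue is not meant.

How it is judged:
On the way, in this order (a step that is already met when the one before it is completed fails the run):
1. the lid is shut (value of joint lid below 0.05 rad), for 0.2 s.
2. the selector rests at speed 4, the lid still shut (value of joint selector between 1.94 and 2.25 rad and value of joint lid below 0.05 rad), for 0.4 s.
3. the green start button is pressed in (all of step 2 and value of joint start above 0.004 m), for 0.05 s.
At the end, for the whole second after the job is handed in: The lid is shut (within 0.05 rad), the selector rests in its fourth click from off (2.094 rad, within 0.15), both buttons are out again, the slide still lies on the chuck (within 12 mm of its centre) and the things on the bench are within 20 mm of where they stood (all of step 2 and value of joint each of start, stop below 0.001 m and horizontal distance between wafer_slide and bowl_centre below 0.012 m and distance of each of ink_vial, pipette_loose, dish, slide_black, nozzle, forceps from where it was at the start of the episode below 0.02 m); the robot touches nothing.
It fails at once if the selector is turned past speed 4, over towards speed 5 (value of joint selector above 2.45 rad).
It fails at once if the start button is pressed with the lid open or the selector not at speed 4 (value of joint start above 0.003 m and (value of joint lid above 0.08 rad or not (value of joint selector between 1.94 and 2.25 rad))).
It fails at once if the red stop button is pressed (value of joint stop above 0.002 m).
It fails at once if the selector is squeezed or forced (over 30 N from the fingers) (contact force between the fingers and selector above 30 N).
It fails at once if the slide in the bowl (12 mm) or a thing on the bench (20 mm) is shoved or lifted (distance of wafer_slide from where it was at the start of the episode above 0.012 m or distance of any of ink_vial, pipette_loose, dish, slide_black, nozzle, forceps from where it was at the start of the episode above 0.02 m).
It also fails if it takes over 51 s, if anything falls off the work surface, if the arm or the gripper's body presses on something with over 40 N, if the wrist force passes 120 N, or if a joint passes its speed limit or range.

## Working session

There is one attempt and no reset: what is moved stays moved. The work goes in short steps, each a Python script; the robot and the scene stay as the last script left them, time stands still between calls to the robot, and variables do not carry over. Pictures are saved under pics/ and viewed, about 8 in all and at most 12, crops included, and the job is handed in when it is done.

```bash
ls; mkdir -p pics; python3 - <<'E'
from station import arm,snapshot,camera_info
import cv2,numpy as np
for n in("top","side"):
    cv2.imwrite(f"pics/{n}0.png",cv2.resize(snapshot(n),(800,600),interpolation=cv2.INTER_CUBIC)); c=camera_info(n);print(n,c)
print(camera_info("wrist")["T_tool_cam"],arm.read_eef_rot(),arm.read_time())
E
```

```text
pics
top {'fx': 504.16735205776234, 'fy': 504.16735205776234, 'cx': 284.49862705101594, 'cy': 211.82906106212644, 'R': array([[ 0.0140395 , -0.99976026,  0.01680209],
       [-0.9931429 , -0.01589308, -0.11582135],
       [ 0.11606062, -0.01506081, -0.99312794]]), 't': array([-0.03052452,  0.61307177,  1.46599651])}
side {'fx': 506.80392447494484, 'fy': 506.80392447494484, 'cx': 277.05917477994643, 'cy': 208.30958256337655, 'R': array([[ 0.99685929, -0.07868048, -0.008997  ],
       [-0.05790146, -0.64662016, -0.76061146],
       [ 0.05402763,  0.75874354, -0.64914502]]), 't': array([-0.56702349,  0.12531761,  1.36647995])}
[[-1.20217883e-03 -3.01096822e-01  9.53592816e-01 -6.89644387e-02]
 [ 9.99999242e-01 -1.07959507e-04  1.22659445e-03  6.17318241e-04]
 [-2.66374280e-04  9.53593567e-01  3.01096724e-01 -7.71133862e-02]
 [ 0.00000000e+00  0.00000000e+00  0.00000000e+00  1.00000000e+00]] [-0.70026873 -0.09802393  0.70051815 -0.09638123] 0.1
```

View pics/top0.png

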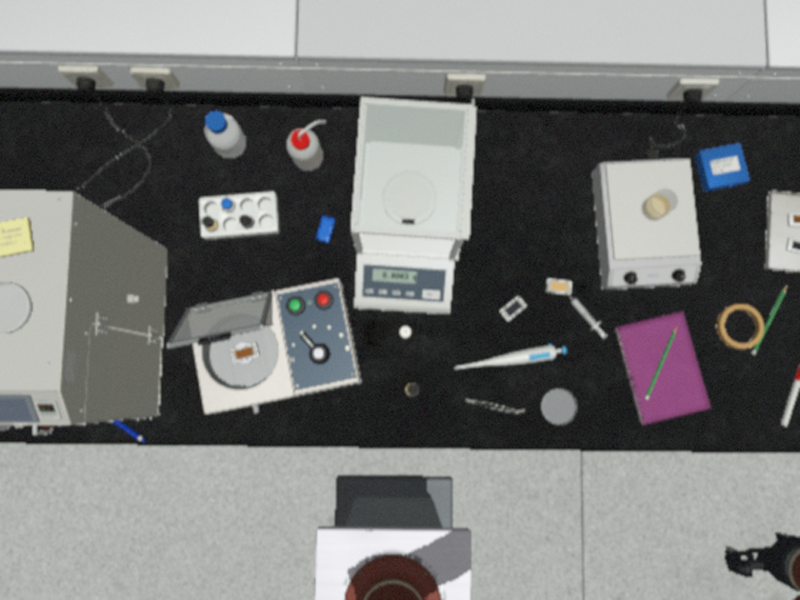

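View pics/side0.png

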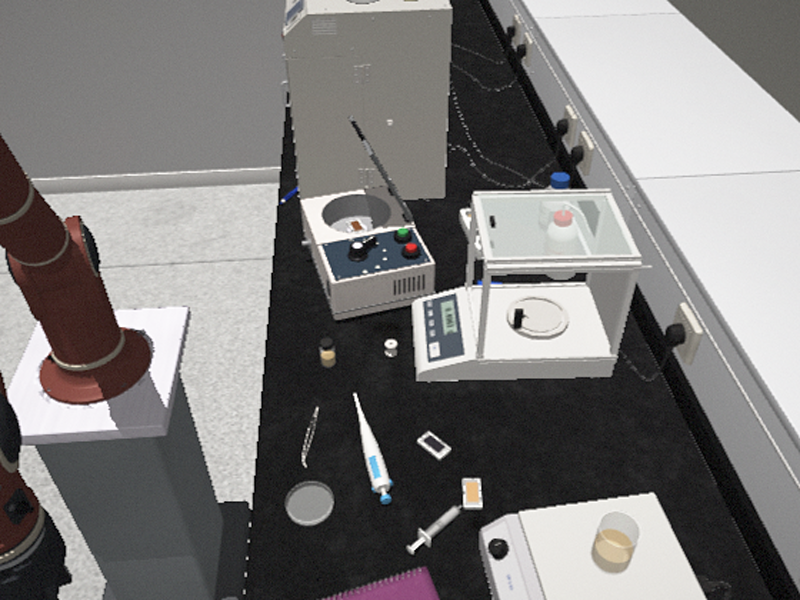

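```bash
cat > h.py <<'E'
import numpy as np,cv2
from station import arm,snapshot,camera_info
def ray(n,u,v):
    c=camera_info(n);R=c["R"];d=R.T@np.array([(u-c["cx"])/c["fx"],(v-c["cy"])/c["fy"],1]);return -R.T@c["t"],d
def onz(n,u,v,z):
    o,d=ray(n,u,v);return o+d*(z-o[2])/d[2]
def proj(n,X):
    c=camera_info(n);p=c["R"]@np.asarray(X)+c["t"];return np.array([c["fx"]*p[0]/p[2]+c["cx"],c["fy"]*p[1]/p[2]+c["cy"]])
def tri(a,b):
    (o1,d1),(o2,d2)=ray(*a),ray(*b);s=np.linalg.lstsq(np.c_[d1,-d2],o2-o1,rcond=None)[0]
    p,q=o1+s[0]*d1,o2+s[1]*d2;return (p+q)/2,np.linalg.norm(p-q)
E
python3 - <<'E'
from h import *
t=snapshot("top");s=snapshot("side")
a=t[190:295,110:255];b=s[75:225,200:310]
a=cv2.resize(a,None,fx=3,fy=3,interpolation=cv2.INTER_CUBIC);b=cv2.resize(b,None,fx=3.3,fy=3.3,interpolation=cv2.INTER_CUBIC)
o=np.zeros((500,800,3),np.uint8);o[:315,:435]=a;o[:b.shape[0],436:436+b.shape[1]]=b[:,:364]
cv2.imwrite("pics/crop.png",o)
for n,im in(("top",t),("side",s)):
    h=cv2.cvtColor(im,cv2.COLOR_BGR2HSV)
    x0,x1,y0,y1=(110,255,190,295) if n=="top" else (200,310,130,225)
    for nm,m in(("green",cv2.inRange(h,(50,110,50),(85,255,255))),("red",cv2.inRange(h,(0,150,80),(8,255,255))|cv2.inRange(h,(172,150,80),(180,255,255))),("plate",cv2.inRange(h,(98,70,40),(120,255,160)))):
        M=np.zeros_like(m);M[y0:y1,x0:x1]=m[y0:y1,x0:x1]
        k,l,st,ce=cv2.connectedComponentsWithStats(M)
        i=1+np.argmax(st[1:,4]);print(n,nm,st[i],ce[i],onz(n,*ce[i],.12))
        if nm=="plate":
            c=max(cv2.findContours(M,0,1)[0],key=cv2.contourArea)
            P=np.array([onz(n,*q[0],.11)[:2] for q in c],np.float32);r=cv2.minAreaRect(P);print(r,cv2.boxPoints(r))
E
```

```text
top green [202 209   9   9  53] [206.05660377 212.94339623] [0.59696825 0.19978064 0.12      ]
top red [222 206   8   7  49] [225.69387755 209.06122449] [0.60881084 0.14515009 0.12      ]Traceback (most recent call last):
  File "<stdin>", line 13, in <module>
    return _wrapfunc(a, 'argmax', axis=axis, out=out, **kwds)
    return bound(*args, **kwds)
ValueError: attempt to get argmax of an empty sequence
```

View pics/crop.png

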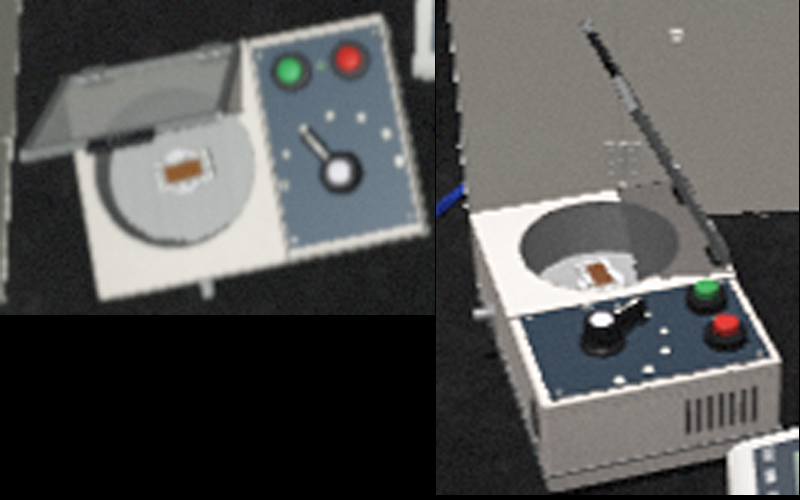

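```bash
cat >> h.py <<'E'
def tc(x,y): return 110+x/3-1/3,190+y/3-1/3
def sc(x,y): return 200+(x-436)/3.3-.35,75+y/3.3-.35
E
python3 - <<'E'
from h import *
from scipy.optimize import least_squares
np.set_printoptions(precision=4,suppress=True)
D={0:(285,185),1:(286,154),3:(330,116),4:(361,117),5:(386,134),6:(399,161)}
P={k:onz("top",*tc(*v),.11)[:2] for k,v in D.items()}
def f(p): # dot k at angle yaw+90deg-30k
    return np.ravel([P[k]-p[:2]-.055*np.array([np.cos(p[2]+np.pi/2-k*np.pi/6),np.sin(p[2]+np.pi/2-k*np.pi/6)]) for k in P])
r=least_squares(f,[.54,.17,.2]);print("axis",r.x,"yaw deg",np.degrees(r.x[2]),f(r.x).reshape(-1,2)*1000)
print("hub top",onz("top",*tc(340,172),.1345), "tri",tri(("top",*tc(340,172)),("side",*sc(601,320))))
yaw=r.x[2];ex=np.array([np.cos(yaw),np.sin(yaw)]);ey=np.array([-ex[1],ex[0]]);A=r.x[:2]
M=lambda p:(np.array([(p[:2]-A)@ex,(p[:2]-A)@ey]),p[2:])
print("green tri",tri(("top",*tc(289,71)),("side",*sc(706,288))),M(tri(("top",*tc(289,71)),("side",*sc(706,288)))[0]))
print("red tri",tri(("top",*tc(349,59)),("side",*sc(727,324))))
for nm,q,z in(("plRL",(243,43),.11),("plFL",(288,262),.11),("RR",(380,15),.11),("FR",(428,232),.11),("FLmachine",(100,300),.11),("hingeL",(93,75),.1135),("hingeR",(207,48),.1135),("bowl",(183,171),.066),("bowlrim",(180,172),.11)):
    p=onz("top",*tc(*q),z);print(nm,p,M(p)[0])
p,e=tri(("top",*tc(122,143)),("side",*sc(598,45)));print("tab",p,e,M(p))
p,e=tri(("top",*tc(122,143)),("side",*sc(590,33)));print("tab",p,e,M(p))
p=onz("top",*tc(303,129),.133);print("tip",p,M(p))
for z in(.24,.26,.28,.3):
  for q in((90,150),(155,135),(25,158)):
    p=onz("top",*tc(*q),z);print(z,q,p,M(p)[0])
E
```

```text
axis [0.502  0.149  0.2217] yaw deg 12.700950801162941 [[ 0.1014 -1.0832]
 [ 0.5694  0.0614]
 [-0.4794  0.4663]
 [ 0.1703 -0.1377]
 [-0.2312  0.1126]
 [-0.1306  0.5808]]
hub top [0.5017 0.1482 0.1345] tri (array([0.5032, 0.1481, 0.1353]), np.float64(0.0030933528150805514))
green tri (array([0.5968, 0.199 , 0.1264]), np.float64(0.0033188356804393455)) (array([0.1035, 0.0279]), array([0.1264]))
red tri (array([0.6095, 0.1436, 0.1271]), np.float64(0.004489012246853857))
plRL [0.6228 0.2454 0.11  ] [0.1391 0.0674]
plFL [0.4188 0.1965 0.11  ] [-0.0707  0.0646]
RR [0.6516 0.1172 0.11  ] [ 0.139 -0.064]
FR [0.4483 0.0674 0.11  ] [-0.0703 -0.0678]
FLmachine [0.3816 0.3684 0.11  ] [-0.0691  0.2405]
hingeL [0.5899 0.3837 0.1135] [0.1374 0.2096]
hingeR [0.6171 0.2783 0.1135] [0.1408 0.1008]
bowl [0.5035 0.3061 0.066 ] [0.0361 0.1529]
bowlrim [0.5006 0.2997 0.11  ] [0.0318 0.1472]
tab [0.5152 0.3049 0.3098] 0.0013331889562740611 (array([0.0472, 0.1492]), array([0.3098]))
tab [0.5116 0.3015 0.3232] 0.00413190675320155 (array([0.0429, 0.1466]), array([0.3232]))
tip [0.5408 0.1835 0.133 ] (array([0.0455, 0.025 ]), array([0.133]))
0.24 (90, 150) [0.5125 0.349  0.24  ] [0.0542 0.1928]
0.24 (155, 135) [0.526  0.2947 0.24  ] [0.0555 0.1368]
0.24 (25, 158) [0.5049 0.4035 0.24  ] [0.0588 0.2476]
0.26 (90, 150) [0.5113 0.3436 0.26  ] [0.0519 0.1878]
0.26 (155, 135) [0.5247 0.2901 0.26  ] [0.0532 0.1327]
0.26 (25, 158) [0.5038 0.3972 0.26  ] [0.0564 0.2417]
0.28 (90, 150) [0.5102 0.3382 0.28  ] [0.0496 0.1827]
0.28 (155, 135) [0.5233 0.2856 0.28  ] [0.0509 0.1285]
0.28 (25, 158) [0.5028 0.391  0.28  ] [0.054  0.2358]
0.3 (90, 150) [0.509  0.3328 0.3   ] [0.0473 0.1777]
0.3 (155, 135) [0.522 0.281 0.3  ] [0.0486 0.1244]
0.3 (25, 158) [0.5018 0.3847 0.3   ] [0.0517 0.2299]
```

```bash
cat >> h.py <<'E'
from scipy.spatial.transform import Rotation as Ro
np.set_printoptions(precision=4,suppress=True)
A=np.array([.502,.149]);YAW=.2217
EX=np.array([np.cos(YAW),np.sin(YAW)]);EY=np.array([-EX[1],EX[0]])
TIP=.073
def W(x,y,z): return np.r_[A+x*EX+y*EY,z+TIP]   # machine/axis frame tip -> TCP world
def Q(a): # tool x down, tool y at angle a (machine frame)
    a=a+YAW;x=np.array([0,0,-1.]);y=np.array([np.cos(a),np.sin(a),0]);return Ro.from_matrix(np.c_[x,y,np.cross(x,y)]).as_quat()
HX,HZ=.134,.1135
def lidtip(phi,rc=.203,y=.152):
    return W(HX-rc*np.cos(phi)+.0075*np.sin(phi)+.011,y,HZ+rc*np.sin(phi)+.0075*np.cos(phi))
def sel(c,gap=0,r=.042,z=.119,hw=.011): # finger behind handle at click c
    t=c*np.pi/6;u=np.array([np.sin(t),np.cos(t)]);n=np.array([-u[1],u[0]])
    p=r*u+(.0065+hw+gap)*n;return W(p[0],p[1],z),np.arctan2(u[1],u[0])
E
python3 - <<'E'
from h import *
R=Ro.from_quat(arm.read_eef_rot()).as_matrix();print(R,arm.read_opening())
for s in(0,np.pi):
    for nm,p,a in [("via1",np.array([.15,-.45,.45]),-np.pi/2-1.3),("via2",np.array([.47,.05,.45]),np.pi/2),("above",lidtip(1.35)+[0,0,.05],np.pi/2)]+[(f"lid{f}",lidtip(f),np.pi/2) for f in(1.35,1.1,.7,.3,0)]+[(f"sel{c}",*sel(c)) for c in(1.8,2,3,3.8)]+[("start",W(.1035,.0285,.127),np.pi/2)]:
        j=arm.ik(p,Q(a+s));print(s>0,nm,p,None if j is None else np.array(j))
E
```

```text
[[-0.0005  0.2724 -0.9622]
 [ 0.0016 -0.9622 -0.2724]
 [-1.     -0.0016  0.    ]] 1.0004555766270262
False via1 [ 0.15 -0.45  0.45] [ 0.9428  0.2219  0.3345  1.6606 -0.0757  1.2718 -1.3571]
False via2 [0.47 0.05 0.45] [ 0.684   0.418  -1.238   1.6364  0.4016  1.3774  1.1858]
False above [0.5738 0.321  0.4362] [-0.0543  0.7428 -1.1244  1.1448  0.6567  1.6093  0.7732]
False lid1.35 [0.5738 0.321  0.3862] [-0.0158  0.8042 -1.1918  1.2456  0.7336  1.5399  0.6992]
False lid1.1 [0.5267 0.3104 0.3708] [ 0.0167  0.723  -1.1459  1.4199  0.6566  1.4133  0.661 ]
False lid0.7 [0.4633 0.2961 0.323 ] [ 0.0065  0.6198 -1.0236  1.672   0.5668  1.1779  0.6316]
False lid0.3 [0.423  0.287  0.2537] [ 0.0528  0.718  -1.1491  1.8658  0.7516  1.074   0.3927]
False lid0 [0.412  0.2845 0.194 ] [ 0.0548  0.8498 -1.205   1.9558  0.9413  1.0507  0.2036]
False sel1.8 [0.5166 0.1921 0.192 ] [ 0.0728  0.7141 -0.7604  1.8257  0.6358  0.8636 -0.1476]
False sel2 [0.521  0.1903 0.192 ] [ 0.0699  0.7144 -0.7474  1.816   0.6258  0.8638 -0.2345]
False sel3 [0.5391 0.1753 0.192 ] [ 0.0564  0.7062 -0.667   1.7828  0.5627  
[... 691 characters left out ...]
-0.0224  0.5954 -0.96    1.6728  0.5263  1.1546 -2.471 ]
True lid0.3 [0.423  0.287  0.2537] [-0.1254  0.5694 -0.7827  1.8704  0.5024  0.9099 -2.4971]
True lid0 [0.412  0.2845 0.194 ] [-0.298   0.5864 -0.5226  1.9655  0.4414  0.703  -2.4404]
True sel1.8 [0.5166 0.1921 0.192 ] [-0.3973  0.5998  0.0025  1.8407 -0.0022  0.7011 -2.6851]
True sel2 [0.521  0.1903 0.192 ] [-0.4122  0.6044  0.0347  1.8315 -0.0304  0.7063 -2.7568]
True sel3 [0.5391 0.1753 0.192 ] [ 0.2786  0.9047 -1.1514  1.7763  0.9264  1.1157  2.1669]
True sel3.8 [0.5466 0.1579 0.192 ] [ 0.3101  0.9072 -1.1514  1.7704  0.9268  1.119   1.7835]
True start [0.5967 0.1996 0.2   ] [-0.2348  0.6979 -0.2082  1.6012  0.1761  0.8609 -1.8598]
```

```bash
python3 - <<'E'
from h import *
arm.move_gripper(0.0,20)
arm.move_j([1.268,.25,0,1.645,0,1.28,0.])
print(arm.read_tool_pos(),arm.read_time())
arm.move_j([-.5,.25,0,1.645,0,1.28,1.2])
print(arm.read_tool_pos(),arm.read_time(),arm.read_opening())
arm.movep(lidtip(1.35)+[0,0,.05],Q(np.pi/2))
arm.line_to(lidtip(1.35))
print(arm.read_tool_pos(),arm.read_joint_positions(),arm.read_ft_force(),arm.read_time())
s=snapshot("side")[60:210,190:340];t=snapshot("top")[170:320,90:240]
cv2.imwrite("pics/lid1.png",cv2.resize(np.hstack([t,s]),(800,400),interpolation=cv2.INTER_CUBIC))
E
```

```text
[ 0.1229 -0.4662  0.4362] 1.8333
[0.4333 0.2104 0.4369] 4.4583 -0.003679443998094227
[0.5736 0.3204 0.3876] [-0.5308  0.5708 -0.022   1.2653  0.0126  1.3043  1.2391] [-0.4328 -0.1356 -0.1355] 5.6917
```

View pics/lid1.png

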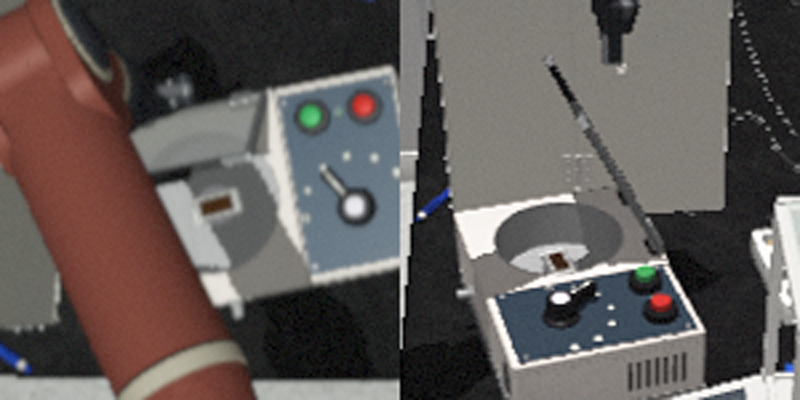

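```bash
python3 - <<'E'
from h import *
p=arm.read_tool_pos();print("tip px expected",proj("side",np.array(p)-[0,0,.073]),"seen 270.6,86.2")
for f in np.r_[np.arange(1.2,.05,-.15),0.02]:
    arm.line_to(lidtip(f),velocity=.12);F=np.array(arm.read_ft_force());print(round(f,2),F,round(arm.read_time(),2))
    if np.linalg.norm(F)>15: print("stop");break
else:
    for k in range(8):
        arm.line_to(lidtip(0)-[0,0,.0015*k],velocity=.05);F=np.array(arm.read_ft_force());print(k,arm.read_tool_pos()[2],F)
        if F[2]>8: break
print(arm.read_time())
s=snapshot("side")[60:210,190:340];t=snapshot("top")[170:320,90:240]
cv2.imwrite("pics/lid2.png",cv2.resize(np.hstack([t,s]),(800,400),interpolation=cv2.INTER_CUBIC))
E
```

```text
tip px expected [269.0062  82.9206] seen 270.6,86.2
1.2 [0.1942 0.5555 0.0853] 6.19
1.05 [-0.3364 -1.0522  0.1914] 6.59
0.9 [-0.3974 -0.1147 -0.3671] 6.99
0.75 [0.5063 0.1096 0.2041] 7.39
0.6 [0.2468 0.0879 0.4379] 7.79
0.45 [ 1.2596  0.398  -0.0047] 8.19
0.3 [ 0.374   0.3912 -0.396 ] 8.59
0.15 [ 0.3469 -0.5674  0.0175] 8.99
0.02 [-0.0799  0.965   0.4705] 9.36
0 0.19441650087997558 [-0.106  -0.3411 -0.5023]
1 0.1940759906583279 [-1.2714 -2.0676  9.9589]
9.8583
```

View pics/lid2.png

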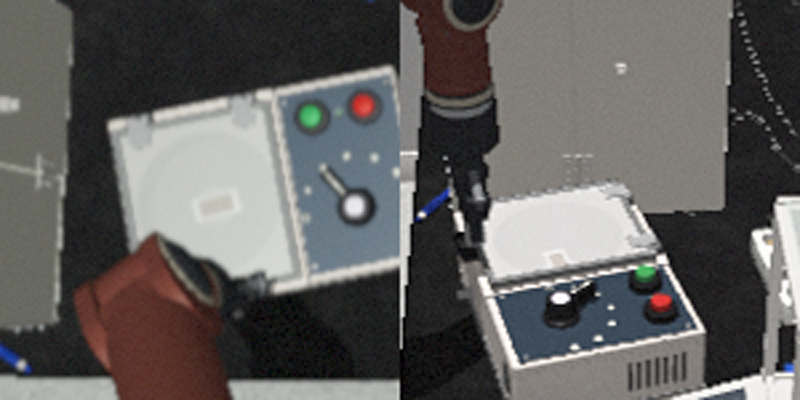

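```bash
python3 - <<'E'
from h import *
p=np.array(arm.read_tool_pos());arm.line_to(p+[0,0,.06],velocity=.2)
P,a=sel(2,.006);arm.movep(P+[0,0,.06],Q(a))
print(arm.read_tool_pos(),P,arm.read_joint_positions(),arm.read_time())
T=np.eye(4);T[:3,:3]=Ro.from_quat(arm.read_eef_rot()).as_matrix();T[:3,3]=arm.read_tool_pos()
c=camera_info("wrist");w=snapshot("wrist");C=np.linalg.inv(T@c["T_tool_cam"])
big=cv2.resize(w,(800,600),interpolation=cv2.INTER_CUBIC);k=800/560
def mark(x,y,z,col):
    q=C@np.r_[W(x,y,z-TIP),1];cv2.drawMarker(big,(int(k*(c["fx"]*q[0]/q[2]+c["cx"])),int(k*(c["fy"]*q[1]/q[2]+c["cy"]))),col,0,14,1)
mark(0,0,.1345,(0,0,255));u=np.array([np.sin(np.pi/3),.5])
mark(*(.05*u),.133,(0,255,0));mark(.1035,.028,.127,(255,0,255))
for t in range(7): mark(.055*np.sin(t*np.pi/6),.055*np.cos(t*np.pi/6),.11,(0,255,255))
cv2.imwrite("pics/w1.png",big)
E
```

```text
[0.5161 0.1948 0.2505] [0.5169 0.1948 0.192 ] [-0.5684  0.5334  0.2565  1.784  -0.1731  0.8497  0.5154] 11.05
```

View pics/w1.png

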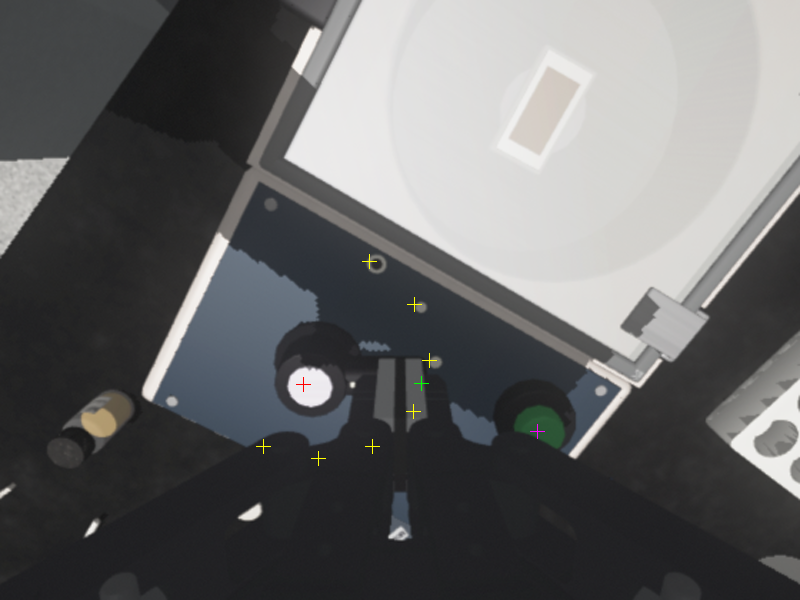

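```bash
python3 - <<'E'
from h import *
P,a=sel(2,.006,r=.044);arm.line_to(P+[0,0,.02],velocity=.1,ori=Q(a))
for z in(.01,0):
    arm.line_to(P+[0,0,z],velocity=.06);F=np.array(arm.read_ft_force());print("down",F)
    if F[2]>5: arm.line_to(P+[0,0,.05]);raise SystemExit("blocked")
def go(c0,c1):
    for c in np.arange(c0,c1+1e-6,.15):
        P,a=sel(c,0,r=.044);arm.line_to(P,velocity=.03,ori=Q(a))
        F=np.array(arm.read_ft_force());t=c*np.pi/6;n=-np.cos(t)*EX+np.sin(t)*EY;n2=-np.cos(t)*0
        u=np.sin(t)*EX+np.cos(t)*EY;nn=np.array([-u[1],u[0]]);print(round(c,2),"tang %.1f"%(F[:2]@nn),F,round(arm.read_time(),2))
        if np.linalg.norm(F)>15: print("HIGH");return
go(2,2.8);arm.pause(.3);print("--")
go(2.95,3.8);arm.pause(.2)
P,a=sel(3.5,.004,r=.044);arm.line_to(P,velocity=.08,ori=Q(a))
arm.line_to(P+[0,0,.07],velocity=.15)
T=np.eye(4);print(arm.read_time())
cv2.imwrite("pics/w2.png",np.hstack([snapshot("wrist"),snapshot("top")[195:300,150:250].repeat(4,0).repeat(4,1)])[:,:800] if 0 else cv2.resize(snapshot("wrist"),(560,420)))
t=cv2.resize(snapshot("top")[190:295,150:255],(420,420),interpolation=cv2.INTER_CUBIC);w=cv2.imread("pics/w2.png")
s=snapshot("side");s=cv2.resize(s[140:220,225:305],(420,420),interpolation=cv2.INTER_CUBIC)
cv2.imwrite("pics/c2.png",cv2.resize(np.hstack([w,t,s]),(800,240),interpolation=cv2.INTER_AREA))
E
```

```text
down [ 1.5082 -0.1422 -0.2367]
down [-1.0598 -0.6027  0.5658]
2.0 tang -0.3 [ 0.3424 -0.0399 -0.473 ] 12.63
2.15 tang 1.3 [-1.0442  0.8014  0.676 ] 12.91
2.3 tang 0.7 [0.3185 1.0288 0.7566] 13.18
2.45 tang -0.3 [-0.7168 -0.7927  0.9926] 13.46
2.6 tang -0.8 [ 0.4941 -0.6216 -0.435 ] 13.73
2.75 tang -0.2 [ 0.0291 -0.1897  0.768 ] 14.01
--
2.95 tang -0.7 [ 0.6405 -0.5352  0.7948] 14.62
3.1 tang 1.5 [-0.12    1.5246 -0.9342] 14.9
3.25 tang 0.4 [-0.8419  0.3373  0.2023] 15.18
3.4 tang 0.4 [-0.0984  0.3844  0.3545] 15.45
3.55 tang 0.0 [ 0.4674 -0.0288 -0.3659] 15.72
3.7 tang 0.5 [-0.4051  0.606   0.3796] 16.0
17.075
```

View pics/c2.png

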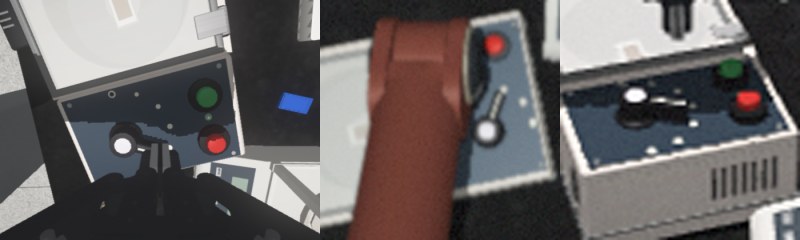

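```bash
python3 - <<'E'
from h import *
f=lambda x,y:(150+(x-320)/.5714/4,190+y/.5714/4)
d=(onz("top",*f(503,92),.133)-onz("top",*f(488,131),.1345))[:2]
print("speed",np.degrees(np.arctan2(d@EX,d@EY))/30,np.linalg.norm(d))
# green from the new wrist pose
arm.movep(W(.1035,.0285,.175),Q(np.pi/2))
print(arm.read_tool_pos(),arm.read_time())
t=cv2.resize(snapshot("top")[190:295,150:255],(420,420),interpolation=cv2.INTER_CUBIC);s=cv2.resize(snapshot("side")[140:220,225:305],(420,420),interpolation=cv2.INTER_CUBIC)
T=np.eye(4);T[:3,:3]=Ro.from_quat(arm.read_eef_rot()).as_matrix();T[:3,3]=arm.read_tool_pos()
c=camera_info("wrist");w=snapshot("wrist");C=T@c["T_tool_cam"]
h=cv2.cvtColor(w,cv2.COLOR_BGR2HSV);m=cv2.inRange(h,(50,90,30),(85,255,255));n,l,st,ce=cv2.connectedComponentsWithStats(m)
for i in range(1,n):
    if st[i,4]>80:
        d=C[:3,:3]@[(ce[i][0]-c["cx"])/c["fx"],(ce[i][1]-c["cy"])/c["fy"],1];o=C[:3,3];print(st[i],o+d*(.127-o[2])/d[2])
w=cv2.resize(w,(560,420));cv2.imwrite("pics/c3.png",cv2.resize(np.hstack([w,s]),(800,343),interpolation=cv2.INTER_AREA))
E
```

```text
speed 4.067542602198549 0.05032188907902212
[0.5965 0.1994 0.2476] 18.55
[ 262  212   37   38 1070] [0.5969 0.1991 0.127 ]
```

View pics/c3.png

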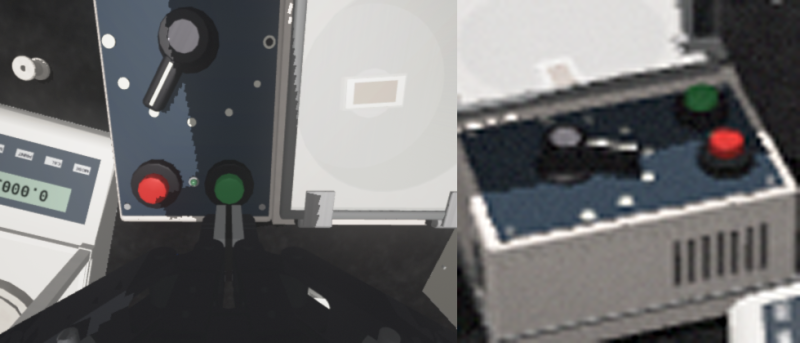

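```bash
python3 - <<'E'
from h import *
P=W(.1035,.0283,0);ok=False
arm.line_to(P+[0,0,.133],velocity=.08)
for z in np.arange(.130,.110,-.001):
    arm.line_to(P+[0,0,z],velocity=.03);arm.pause(.05)
    f=[]
    for _ in range(4): f.append(arm.read_ft_force()[2]);arm.pause(.01)
    f=np.mean(f);print(round(z,4),round(arm.read_tool_pos()[2]-TIP,4),round(f,2))
    if f>8: ok=True;break
arm.pause(.15)
arm.line_to(P+[0,0,.21],velocity=.12);print(ok,arm.read_time())
p=np.array(arm.read_tool_pos());arm.line_to(p-np.r_[.12*EX,0],velocity=.2)
arm.pause(.3);print(arm.read_ft_force(),arm.read_time())
t=snapshot("top");s=snapshot("side")
cv2.imwrite("pics/end.png",np.hstack([cv2.resize(t[180:390,70:350],(400,300)),cv2.resize(s[90:240,190:340],(300,300),interpolation=cv2.INTER_CUBIC)]))
E
```

```text
0.13 0.1307 1.0
0.129 0.1294 1.97
0.128 0.1283 3.3
0.127 0.1272 3.82
0.126 0.1262 4.37
0.125 0.1258 6.91
0.124 0.1257 10.63
True 22.725
[-0.9338 -0.2073 -0.7469] 23.7833
```

View pics/end.png

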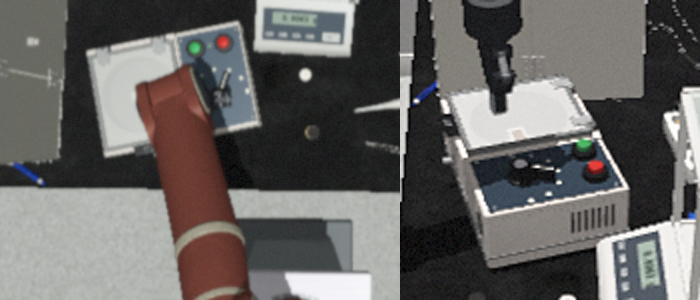

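```bash
python3 -c "
from station import ticket,arm
print(ticket.finish_job(),arm.read_time())"
```

```text
the job is handed in; nothing more can be done
the job is handed in; nothing more can be done
```

The spin coater was started at speed 4 and the job is handed in; it gave no verdict. The clock read 23.8 s at my last check, against the 51 s limit.

- **Lid:** I pushed it along its arc with the closed fingertips until it met its end stop at about 10 N. It looked flat in the top, side and wrist views.
- **Selector:** it started at speed 2, and I pushed it two clicks. The top view then measured 4.07 clicks, and the wrist view showed the handle covering the fourth dot. The wrist force reading was too noisy to show the clicks themselves, so the position check rests on the pictures.
- **Start button:** I pressed it until it bottomed out, with the force rising to 10.6 N over the last step, then let it go. The last picture shows both buttons out and the robot clear of everything. The red stop button was not touched.
- **Slide and bench things:** the slide still looks centred on the chuck through the lid. I did not measure the bench things again, but the arm went nowhere near them.

No check failed. The only disagreement was an offset of about 3 mm between the wrist camera and my estimate at the selector, which I allowed for.

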